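# Shut the sample drawer and set the purge valve two turns open

### The arm

A 6-joint arm with a two-finger parallel gripper is mounted at the origin on the work surface. World frame = base frame: x ahead of the robot, y to its left, z up, the work surface at z = 0. Lengths are in mm, angles in rad, forces in N, time in s.
With the tool pointing down it reaches from about 375 to 925 mm from the base axis. Payload 5.7 kg.
Tool frame: the origin (TCP) lies at the very end of the fingers, on their centre line; the grasp point (between the pads) lies 19 mm behind it; z points along the fingers, y is the direction in which the jaws open and shut (so a half turn about z gives the same grasp; the last joint's range is limited). The gripper opens to 85 mm and grips with 20 to 120 N. Pads are 22 mm wide; open, the fingers measure 114 mm over their backs; the gripper's body (76 mm by 85 mm) begins 54 mm behind the grasp point. The pads swing forward as they close: fully open they stand 13 mm farther back than shut.
Start: joints at [1.165, 0.359, 1.51, -0, 1.272, -0.115], TCP at [172.024, 574.779, 231.267] pointing down, gripper open.
Joint ranges: [-2.97, 2.97], [-1.01, 2.36], [0.21, 2.38], [-0.96, 4.11], [0.2, 2.71], [-2.98, 2.98]. Speed limits (rad/s): [2.39, 2.39, 3.14, 3.14, 3.14, 3.14].

### API

Orientations are given as a unit quaternion [x, y, z, w].
In Python, from station import read_state, get_image, ticket gives the robot as it stands. The module is installed in compiled form; this text tells all that it offers.
- The arm moves only by the tool jog_arm, never from a script. Its arguments are lists of equal length, an entry for each row: "travel": the shift along the tool's x, y, z as a fraction of full scale, a list of three; "turn": the turn, a rotation vector about the tool's x, y, z as a fraction of full scale, a list of three. In form: {"travel": [[dx, dy, dz], ...], "turn": [[ax, ay, az], ...]}. A call has 1 to 20 rows; each row is the pose to reach, as a shift and turn from the pose commanded when the call began, along the tool's axes at that moment, turning the shorter way round; what a row does not reach only later rows make up. Full scale, the value 1, is 12 cm for a shift and 180 degrees for a turn. A row lasts 1/10 s, in which the tool goes at most 50 mm and 8.59 degrees, less where a joint would pass 70% of its speed; a pose out of reach is approached as far as the arm can. A call with a number of a shift or a turn outside -1 to 1 is refused whole. A call with a gripper value outside its range is refused whole. "gripper" is the opening, from -1 (shut) to 1 (fully open), so that 0 is half open, set as the call begins (left out, the last holds). The fingers move at their own pace and stop on an object; "grip_force" is the grip in N (left out, the last holds). Time passes only in rows, so rows that repeat a pose let the fingers close. It gives the time, the measured TCP pose, the force and the opening at its end, in the units of the state.
- read_state(): the state, without advancing time (a new reading comes with each control period).
- get_image(name): name is "scene" or "top" or "wrist"; returns a dict with "pixels" (384x512x3 uint8, blue, green, red), "fx", "fy", "cx", "cy" (pixels), "R" (3x3) and "t" (3): a world point X has camera coordinates R X + t. Camera axes: x right, y down, z forward; pixel columns grow to the right and rows downward; lengths in mm; the calibration is good to about 2 mm. A picture is of the moment at which its call begins. There is no depth.
- ticket.hand_in(): hands the job in, once; it reports no verdict.
The state is a dict: "time_s": time; "joint_positions": joint angles; "joint_velocities": joint speeds; "joint_efforts": joint torques, N m; "position": TCP position; "tcp_rot": TCP orientation; "ft_force": force on the tool from outside, world axes, zero at the start; "moment": the same for the moment, N m; "width": opening from 0.0 (shut) to 1.0 (fully open).
Only numpy, scipy, OpenCV 4.12 (cv2) and the standard library are available. Lean on these libraries where they do the work, as an engineer would, in place of code of your own. Each camera call takes 0.05 s, during which the arm holds its last target.

### The job

The vials are loaded: push the blue-fronted sample drawer fully shut, then take the black handle of the red valve wheel, turn the wheel clockwise (seen from above) until it comes up against its closed stop, and back it off exactly two full turns anticlockwise. Finish while still gripping that handle between the fingers, with the wheel at rest at two turns open: do not let go. Leave the brown bottle, the white beaker and the spanner standing or lying where they are.

Things in the scene. Friction and masses are not known exactly. Their poses are not given: they have to be found in the camera images.
- module: white box-shaped sample module, 220 deep (x) x 200 wide (y) x 100 high mm, fixed to the bench, with one blue-fronted drawer in its front. Origin: centre of its underside; its own -x axis is the way the drawer pulls out (roughly towards the robot), +x is the way to push it shut
- module_drawer0 (a joint): how far the sample drawer is pulled out of the module, m: 0 is fully shut, against its stop; at most about 0.15. It slides with about 1 N of friction plus 4 N per m/s and stays where it is left; starts part open
- module_drawer0_handle (a point): middle of the steel bar handle on the drawer front, 35 mm in front of the blue face, about 38 mm below the module's top (62 mm above the bench). The bar is 11 mm thick, 100 mm long, parallel to the module's y axis, on two short posts; it can be pushed from the robot's side with closed fingers, pointing down. Its frame has the module's axes
- valve_axis (a point): point on the vertical turning axis of the red valve wheel, 117 mm above the bench, level with the lower end of the handle. The valve is fixed to the bench: a 170 x 100 mm plate, brass body, pipe stubs, and the wheel on top: rim 124 mm outer diameter, its top 111 mm above the bench, hub and nut up to 118 mm
- valve (a joint): angle of the red wheel, rad: 0 is the closed stop (clockwise, seen from above, as far as it goes), growing anticlockwise as the valve opens, 2 pi per turn, end stop at three turns. Starts 0.24 to 0.67 turn open. About 0.07 N m of friction (1 to 2 N at the handle); it stays where it is left. Both stops are hard
- crank_handle: black upright handle on the wheel's rim, 20 mm diameter, 50 mm tall, its axis 55 mm from the wheel's axis. Origin: centre of its lower end, 117 mm above the bench (its top at 167 mm). Below it is a steel boss 25 mm across, and the rim. It spins freely about its own vertical axis, so the grip can keep its orientation while it is led round the circle
- solvent_bottle: brown glass bottle with blue cap, 64 mm diameter, 150 mm tall, standing, loose; origin at the centre of its underside. To be left alone
- beaker: white open beaker, 70 mm diameter, 85 mm tall, standing, loose; origin at the centre of its underside. To be left alone
- spanner: steel spanner, 160 mm long, lying flat on the bench, loose; its origin is near its middle. To be left alone
Not all that is in view belongs to the job. Of the things that look like the part that bears valve_axis, the largest one is meant.

How it is judged:
By the outcome, as a careful person would: the job done as asked, in the order asked, and still so for the second after the job is handed in, while the arm keeps its last pose, push and grip.
It also fails if it takes over 72 s, if anything falls off the work surface, if the arm or the gripper's body presses on something with over 40 N, if the wrist force passes 120 N, or if a joint passes its speed limit or range.

## Working session

There is one attempt and no reset: what is moved stays moved. The work goes in short steps, Python scripts to look and compute and a tool call to move; the robot and the scene stay as the last step left them, time stands still between calls to the robot, and variables do not carry over. Pictures are saved under pics/ and viewed, and the job is handed in when it is done.

Besides the shell and the picture viewer there is one more tool, called in YAML: its name, and indented under it one key for each argument. jog_arm: Moves the arm, as the interface text tells. Its arguments: {"type":"object","properties":{"travel":{"type":"array","items":{"type":"array","items":{"type":"number"}}},"turn":{"type":"array","items":{"type":"array","items":{"type":"number"}}},"gripper":{"type":"number"},"grip_force":{"type":"number"}},"required":["travel","turn"]}

```bash
mkdir -p pics
cat > h.py <<'E'
import numpy as np, cv2
from station import read_state, get_image
def ray(im,u,v):
    R=np.array(im["R"]);t=np.array(im["t"])
    d=R.T@np.array([(u-im["cx"])/im["fx"],(v-im["cy"])/im["fy"],1.]);return -R.T@t,d
def onz(im,u,v,z):
    c,d=ray(im,u,v);return c+d*(z-c[2])/d[2]
def proj(im,X):
    p=np.array(im["R"])@np.array(X)+np.array(im["t"]);return im["fx"]*p[0]/p[2]+im["cx"],im["fy"]*p[1]/p[2]+im["cy"]
E
python3 - <<'E'
from h import *
import pickle
s=read_state();print(s)
for n in("scene","top","wrist"):
    im=get_image(n);pickle.dump(im,open(n+".pkl","wb"));cv2.imwrite(f"pics/{n}0.png",im["pixels"])
    print(n,im["fx"],im["cx"],im["cy"],-np.array(im["R"]).T@np.array(im["t"]))
E
```

```text
{'time_s': 0.0, 'joint_positions': array([ 1.16489507e+00,  3.59550954e-01,  1.51145074e+00, -2.94475809e-05,
        1.27248264e+00, -1.15096030e-01]), 'joint_velocities': array([-0.00078829, -0.00013303,  0.00157023,  0.00060119, -0.00021584,
        0.00028828]), 'joint_efforts': array([-1.05390394e-03, -5.27604961e+01, -2.78622741e+01, -4.29400752e-04,
        1.29268094e-02,  2.43276469e-05]), 'position': array([171.7765921 , 574.16861782, 230.41925362]), 'tcp_rot': array([ 1.44886444e-01,  9.89447838e-01, -9.17554550e-04, -2.30018605e-04]), 'ft_force': array([0.49542291, 0.96028159, 0.50809501]), 'moment': array([ 0.04577585, -0.01645418, -0.01539968]), 'width': 0.9963340537429706}
scene 385.3699411707605 255.07691958531464 196.3977487645907 [1275.42934269 -314.09579148  866.99977893]
top 429.402347022602 250.74978860208105 193.76175544291243 [ 386.44689185   28.40677372 1178.63112286]
wrist 316.7278076328276 259.5675720728026 183.78467738623303 [ 93.98022521 598.85782722 372.97391633]
```

View pics/scene0.png

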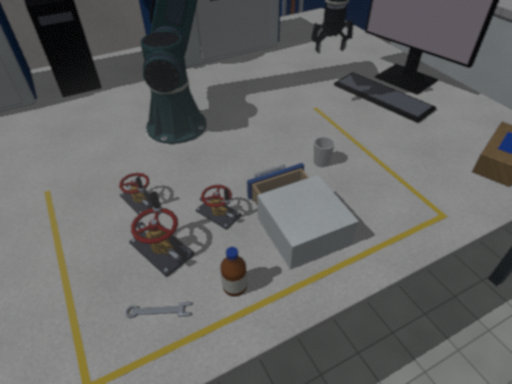

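View pics/top0.png

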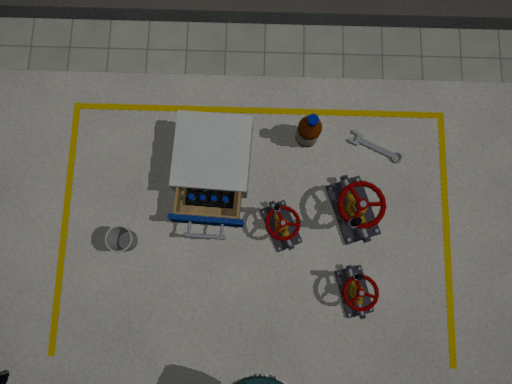

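View pics/wrist0.png

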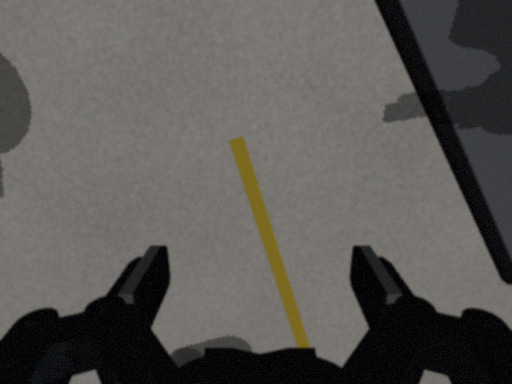

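The top view shows the module at about (212,150), with the drawer handle bar at (205,236). The largest wheel is at (362,204), with smaller lookalikes at (283,222) and (360,293). The bottle is at (309,130) and the spanner at (375,147). Next I'll zoom in and measure.

```bash
cat > m.py <<'E'
from h import *
import pickle
im=pickle.load(open("top.pkl","rb"));p=im["pixels"]
a=cv2.resize(p[155:255,310:410],(600,600),interpolation=cv2.INTER_CUBIC)
b=cv2.resize(p[100:250,150:270],(480,600),interpolation=cv2.INTER_CUBIC)
cv2.imwrite("pics/valvez.png",a);cv2.imwrite("pics/modz.png",b)
hsv=cv2.cvtColor(p,cv2.COLOR_BGR2HSV)
red=((hsv[...,0]<8)|(hsv[...,0]>172))&(hsv[...,1]>150)&(hsv[...,2]>70)
m=(red*255).astype(np.uint8);m[:, :330]=0;m[255:]=0
c,_=cv2.findContours(m,cv2.RETR_EXTERNAL,cv2.CHAIN_APPROX_NONE)
pts=np.vstack(c)
print(len(pts),cv2.minEnclosingCircle(pts),cv2.fitEllipse(cv2.convexHull(pts)))
(u,v),ax,_=cv2.fitEllipse(cv2.convexHull(pts));print("wheel at z=105",onz(im,u,v,105),"px/mm",ax)
e=onz(im,u+ax[0]/2,v,105)-onz(im,u-ax[0]/2,v,105);print("diam",e)
blue=(hsv[...,0]>98)&(hsv[...,0]<120)&(hsv[...,1]>150)&(hsv[...,2]>50)
m=(blue*255).astype(np.uint8);m[:,:160]=0;m[:,255:]=0;m[:205]=0
c,_=cv2.findContours(m,cv2.RETR_EXTERNAL,cv2.CHAIN_APPROX_NONE);k=max(c,key=cv2.contourArea);r=cv2.minAreaRect(k);print("blue",r)
print([onz(im,*q,95).round(1) for q in cv2.boxPoints(r)])
w=(hsv[...,1]<40)&(hsv[...,2]>165)
m=(w*255).astype(np.uint8);m[:,:160]=0;m[:,265:]=0;m[:105]=0
c,_=cv2.findContours(m,cv2.RETR_EXTERNAL,cv2.CHAIN_APPROX_NONE);k=max(c,key=cv2.contourArea);r=cv2.minAreaRect(k);print("white",r)
print([onz(im,*q,100).round(1) for q in cv2.boxPoints(r)])
E
python3 m.py
```

```text
247 ((361.79071044921875, 204.18605041503906), 24.08490562438965) ((362.0137634277344, 203.95054626464844), (44.945980072021484, 47.92282485961914), 134.85511779785156)
wheel at z=105 [ 558.25074141 -244.83318229  105.        ] px/mm (44.945980072021484, 47.92282485961914)
diam [   3.31093488 -113.4361022     0.        ]
blue ((205.02896118164062, 219.14523315429688), (74.64964294433594, 5.654659748077393), 4.666858196258545)
[array([507., 246.,  95.]), array([521.4, 245.8,  95. ]), array([511.4,  56.1,  95. ]), array([497.1,  56.8,  95. ])]Traceback (most recent call last):
  File "m.py", line 21, in <module>
    c,_=cv2.findContours(m,cv2.RETR_EXTERNAL,cv2.CHAIN_APPROX_NONE);k=max(c,key=cv2.contourArea);r=cv2.minAreaRect(k);print("white",r)
                                                                      ~~~^^^^^^^^^^^^^^^^^^^^^^^
ValueError: max() iterable argument is empty
```

```bash
python3 -c "
import cv2,numpy as np
a=cv2.imread('pics/valvez.png');b=cv2.imread('pics/modz.png')
cv2.imwrite('pics/both.png',cv2.resize(np.hstack([a[:,:],b]),(800,444)))"
```

```text
(no output)
```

View pics/valvez.png

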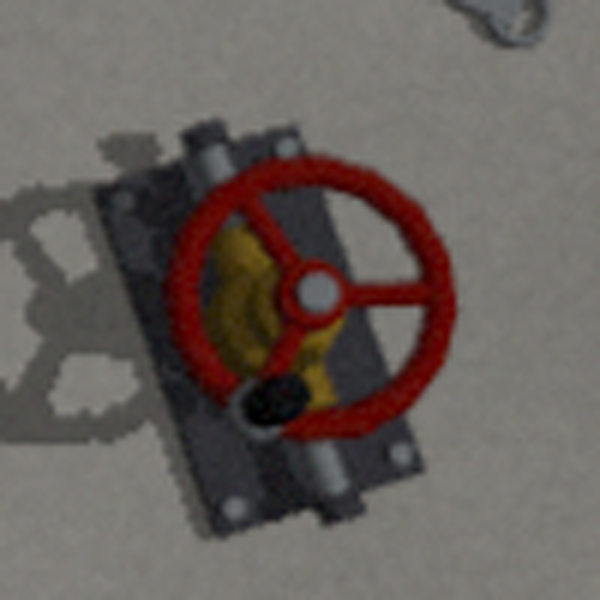

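View pics/modz.png

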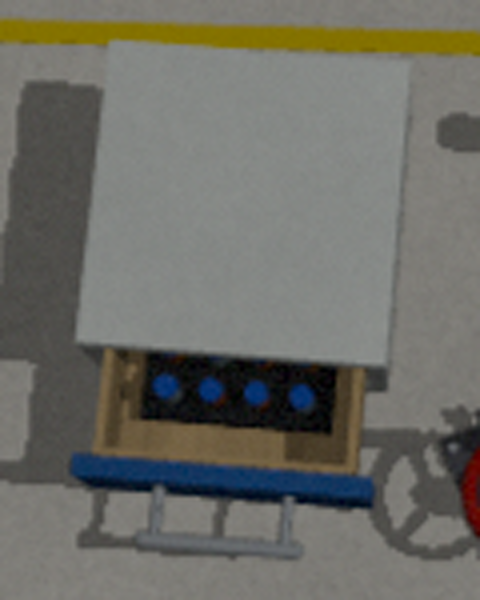

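```bash
cat > m2.py <<'E'
from h import *
import pickle
im=pickle.load(open("top.pkl","rb"))
f=lambda x,y,k,o:((x+.5)/k-.5+o[0],(y+.5)/k-.5+o[1])
M=[onz(im,*f(x,y,4,(150,100)),100) for x,y in((108,40),(410,60),(385,365),(77,343))]
print(np.round(M,1));C=np.mean(M,0);print("mod",C)
d=(M[0]+M[1]-M[2]-M[3])/2;print("depth",np.linalg.norm(d),"yaw",np.arctan2(d[1],d[0]))
w=(M[0]+M[3]-M[1]-M[2])/2;print("width",np.linalg.norm(w),"yaw",np.arctan2(-w[0],w[1]))
H=[onz(im,*f(x,y,4,(150,100)),66) for x,y in((137,540),(301,549))];print("handle",np.round(H,1),np.mean(H,0))
yaw=np.arctan2(d[1],d[0]);ax=np.array([np.cos(yaw),np.sin(yaw)])
print("handle along x of module",(np.mean(H,0)-C)[:2]@ax,"lat",(np.mean(H,0)-C)[:2]@[-ax[1],ax[0]])
k=lambda x,y,z:onz(im,*f(x,y,6,(310,155)),z)
print("nut",k(319,292,118),"rim",k(311,296,106))
print("rim l/r/t/b",k(165,296,106),k(457,296,106),k(311,153,106),k(311,438,106))
print("boss",k(262,408,113),"knob top",k(281,397,167))
# scene
s=pickle.load(open("scene.pkl","rb"));p=s["pixels"]
cv2.imwrite("pics/sv.png",cv2.resize(p[170:280,110:260],(750,550),interpolation=cv2.INTER_CUBIC))
E
python3 m2.py
```

```text
[[797.2 239.6 100. ]
 [789.   39.6 100. ]
 [584.2  49.7 100. ]
 [592.8 247.2 100. ]]
mod [690.79416609 144.02812682 100.        ]
depth 204.7915207644183 yaw -0.04321512832157028
width 198.93363426412006 yaw -0.04210056884701295
handle [[470.7 207.1  66. ]
 [468.  100.8  66. ]] [469.32282965 153.9686533   66.        ]
handle along x of module -221.69401194565768 lat 0.3633122476255784
nut [ 557.99447503 -243.38823463  118.        ] rim [ 558.13334146 -243.0744266   106.        ]
rim l/r/t/b [ 556.3421971  -181.70747875  106.        ] [ 559.92392649 -304.42221076  106.        ] [ 619.63145566 -244.01155196  106.        ] [ 498.24302049 -242.16180124  106.        ]
boss [ 509.39322339 -220.28228326  113.        ] knob top [ 507.73635361 -215.21192897  167.        ]
```

View pics/sv.png

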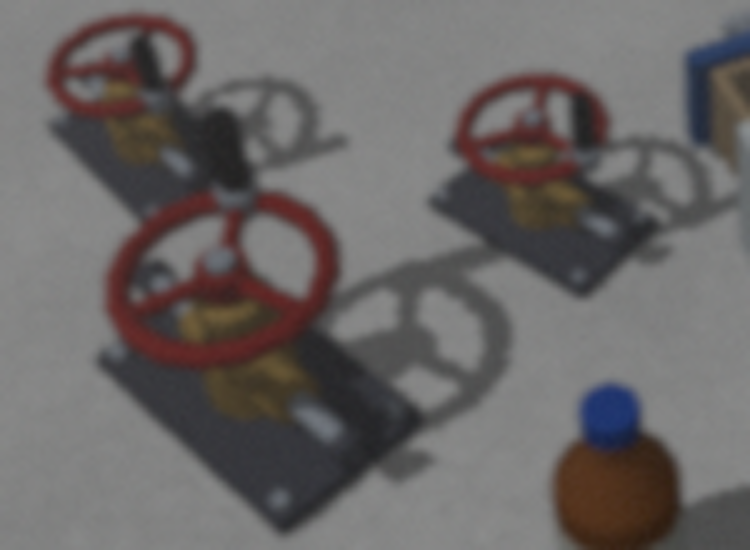

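jog_arm:
  travel:
    - [-0.1,-0.1,0]
    - [-0.3,-0.3,0]
    - [-0.5,-0.5,0]
    - [-0.7,-0.7,0]
    - [-0.9,-0.9,0]
    - [-1,-1,0]
    - [-1,-1,0]
    - [-1,-1,0]
  turn:
    - [0,0,-0.01]
    - [0,0,-0.03]
    - [0,0,-0.05]
    - [0,0,-0.07]
    - [0,0,-0.09]
    - [0,0,-0.0926]
    - [0,0,-0.0926]
    - [0,0,-0.0926]
  gripper: -1
  grip_force: 60

```text
time_s: 0.95
position: [252.6, 425.6, 231.3]
tcp_rot: [0.001, 1.0, 0.0, -0.0]
ft_force: [-1.1, -0.3, -0.0]
width: -0.0
```

jog_arm:
  travel:
    - [-0.1,-0.15,0]
    - [-0.3,-0.4,0]
    - [-0.5,-0.7,0]
    - [-0.7,-1,0]
    - [-0.7,-1,0]
  turn:
    - [0,0,0]
    - [0,0,0]
    - [0,0,0]
    - [0,0,0]
    - [0,0,0]

```text
time_s: 1.45
position: [338.9, 303.2, 231.3]
tcp_rot: [0.002, 1.0, -0.001, 0.001]
ft_force: [-0.6, -0.2, 0.4]
width: -0.0
```

jog_arm:
  travel:
    - [-0.1,-0.15,0]
    - [-0.3,-0.4,0]
    - [-0.5,-0.7,0]
    - [-0.7,-1,0]
    - [-0.7,-1,0]
  turn:
    - [0,0,0]
    - [0,0,0]
    - [0,0,0]
    - [0,0,0]
    - [0,0,0]

```text
time_s: 1.95
position: [423.9, 183.6, 231.5]
tcp_rot: [0.002, 1.0, -0.0, 0.001]
ft_force: [0.1, 0.1, -0.2]
width: 0.001
```

jog_arm:
  travel:
    - [0,-0.1,0.2]
    - [0,-0.25,0.5]
    - [0,-0.25,0.8]
    - [0,-0.25,1]
    - [0,-0.25,1]
    - [0,-0.25,1]
  turn:
    - [0,0,0]
    - [0,0,0]
    - [0,0,0]
    - [0,0,0]
    - [0,0,0]
    - [0,0,0]

```text
time_s: 2.55
position: [420.4, 156.7, 111.4]
tcp_rot: [-0.001, 1.0, 0.0, -0.0]
ft_force: [-0.1, -0.1, -0.5]
width: -0.0
```

jog_arm:
  travel:
    - [0,0,0.15]
    - [0,0,0.3]
    - [0,0,0.45]
    - [0,0,0.54]
    - [0,0,0.54]
  turn:
    - [0,0,0]
    - [0,0,0]
    - [0,0,0]
    - [0,0,0]
    - [0,0,0]

```text
time_s: 3.05
position: [420.8, 155.9, 46.5]
tcp_rot: [-0.0, 1.0, -0.0, -0.0]
ft_force: [-0.0, -0.4, 0.6]
width: -0.0
```

Run:
```python
from h import *
a=get_image("top")["pixels"][130:260,130:280];b=get_image("scene")["pixels"][120:240,220:370]
cv2.imwrite("pics/p1.png",np.hstack([cv2.resize(a,(400,347)),cv2.resize(b,(400,347))]))
```

```text
(no output)
```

View pics/p1.png

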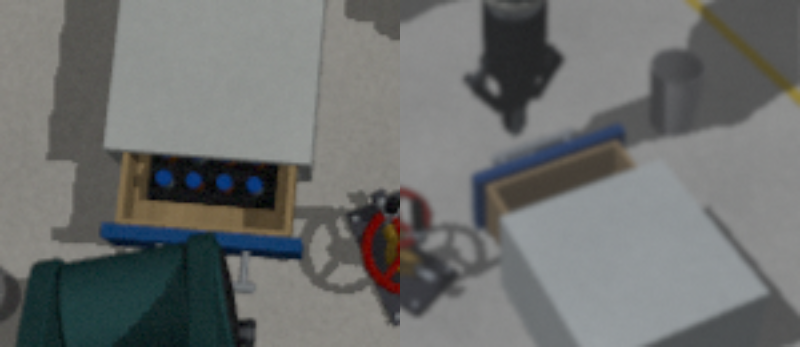

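The gripper is in front of the bar, roughly at mid-width. I'll push along the module's axis.

jog_arm:
  travel:
    - [-0.06,0,0]
    - [-0.12,0,0]
    - [-0.18,-0.01,0]
    - [-0.24,-0.01,0]
    - [-0.3,-0.01,0]
    - [-0.36,-0.015,0]
    - [-0.42,-0.02,0]
    - [-0.48,-0.02,0]
    - [-0.54,-0.02,0]
    - [-0.6,-0.025,0]
    - [-0.66,-0.03,0]
    - [-0.7,-0.03,0]
    - [-0.74,-0.03,0]
    - [-0.74,-0.03,0]
  turn:
    - [0,0,0]
    - [0,0,0]
    - [0,0,0]
    - [0,0,0]
    - [0,0,0]
    - [0,0,0]
    - [0,0,0]
    - [0,0,0]
    - [0,0,0]
    - [0,0,0]
    - [0,0,0]
    - [0,0,0]
    - [0,0,0]
    - [0,0,0]

```text
time_s: 4.55
position: [510.7, 151.9, 46.7]
tcp_rot: [-0.0, 1.0, 0.0, 0.001]
ft_force: [0.2, -0.2, 0.3]
width: 0.003
```

jog_arm:
  travel:
    - [-0.02,0,0]
    - [-0.04,0,0]
    - [-0.05,0,0]
    - [-0.05,0,0]
  turn:
    - [0,0,0]
    - [0,0,0]
    - [0,0,0]
    - [0,0,0]

```text
time_s: 4.95
position: [515.6, 151.8, 46.5]
tcp_rot: [-0.0, 1.0, -0.0, 0.0]
ft_force: [-0.1, -0.2, 0.1]
width: 0.006
```

jog_arm:
  travel:
    - [-0.02,0,0]
    - [-0.04,0,0]
    - [-0.05,0,0]
  turn:
    - [0,0,0]
    - [0,0,0]
    - [0,0,0]

```text
time_s: 5.25
position: [521.7, 151.8, 46.5]
tcp_rot: [-0.0, 1.0, -0.0, 0.0]
ft_force: [-0.9, -0.2, -0.5]
width: -0.002
```

Run:
```python
from h import *
a=get_image("top")["pixels"][130:260,130:280];b=get_image("scene")["pixels"][120:240,220:370]
cv2.imwrite("pics/p2.png",np.hstack([cv2.resize(a,(400,347)),cv2.resize(b,(400,347))]))
```

```text
(no output)
```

View pics/p2.png

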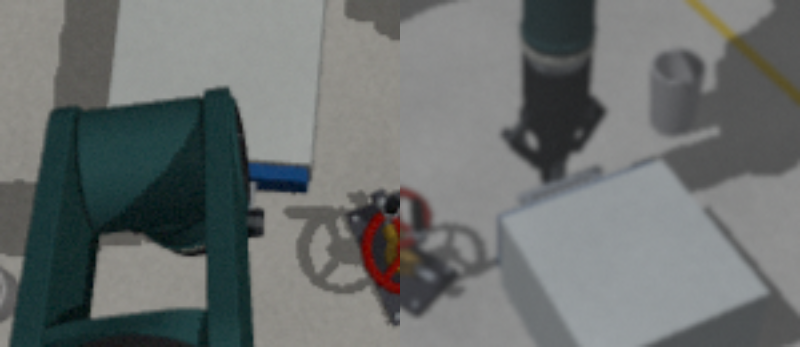

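Nearly shut. I'll press on slowly until the force shows the stop.

jog_arm:
  travel:
    - [-0.01,0,0]
    - [-0.02,0,0]
    - [-0.025,0,0]
  turn:
    - [0,0,0]
    - [0,0,0]
    - [0,0,0]

```text
time_s: 5.65
position: [522.4, 151.8, 46.2]
tcp_rot: [-0.0, 1.0, -0.0, -0.002]
ft_force: [-5.6, -0.2, 4.9]
width: -0.003
```

jog_arm:
  travel:
    - [-0.01,0,0]
    - [-0.02,0,0]
    - [-0.025,0,0]
  turn:
    - [0,0,0]
    - [0,0,0]
    - [0,0,0]

```text
time_s: 5.95
position: [522.4, 151.6, 45.8]
tcp_rot: [0.0, 1.0, -0.0, -0.005]
ft_force: [-11.5, -0.4, 9.1]
width: -0.0
```

jog_arm:
  travel:
    - [0.05,0,0]
    - [0.15,0,0]
    - [0.3,0,0]
    - [0.45,0,-0.1]
    - [0.45,0,-0.4]
    - [0.45,0,-0.7]
    - [0.45,0,-1]
    - [0.45,0,-1]
  turn:
    - [0,0,0]
    - [0,0,0]
    - [0,0,0]
    - [0,0,0]
    - [0,0,0]
    - [0,0,0]
    - [0,0,0]
    - [0,0,0]

```text
time_s: 6.75
position: [477.1, 152.6, 171.3]
tcp_rot: [-0.0, 1.0, 0.001, 0.005]
ft_force: [0.5, -0.2, -0.1]
width: -0.002
```

Run:
```python
from h import *
im=get_image("top")
a=im["pixels"][100:260,130:290]
cv2.imwrite("pics/p3.png",cv2.resize(a,(600,600)))
print(read_state()["position"])
```

```text
[475.64229638 152.30577965 169.12947703]
```

View pics/p3.png

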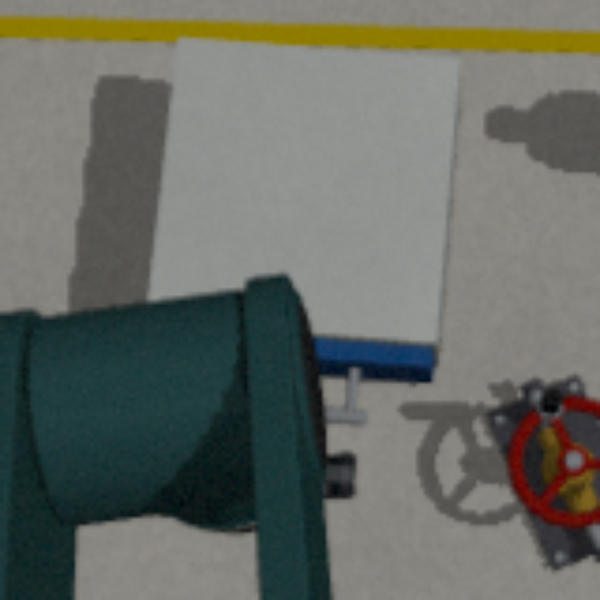

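jog_arm:
  travel:
    - [0,0,-0.2]
    - [0,-0.1,-0.4]
    - [0,-0.3,-0.5]
    - [0,-0.6,-0.5]
    - [0,-0.9,-0.5]
    - [0,-1,-0.5]
    - [0,-1,-0.5]
  turn:
    - [0,0,0]
    - [0,0,0]
    - [0,0,0]
    - [0,0,0]
    - [0,0,0]
    - [0,0,0]
    - [0,0,0]
  gripper: 1

```text
time_s: 7.5
position: [472.8, 30.7, 225.5]
tcp_rot: [0.001, 1.0, 0.0, -0.001]
ft_force: [0.2, 0.4, -0.0]
width: 0.998
```

jog_arm:
  travel:
    - [0,-0.15,0]
    - [0,-0.4,0]
    - [0,-0.7,0]
    - [0,-1,0]
    - [0,-1,0]
  turn:
    - [0,0,0]
    - [0,0,0]
    - [0,0,0]
    - [0,0,0]
    - [0,0,0]

```text
time_s: 8.0
position: [474.1, -90.3, 226.0]
tcp_rot: [0.001, 1.0, -0.001, 0.0]
ft_force: [1.1, -0.7, -0.3]
width: 1.0
```

jog_arm:
  travel:
    - [0,-0.15,0]
    - [0,-0.4,0]
    - [0,-0.7,0]
    - [0,-0.9,0]
    - [0,-0.9,0]
    - [0,-0.9,0]
  turn:
    - [0,0,0]
    - [0,0,0]
    - [0,0,0]
    - [0,0,0]
    - [0,0,0]
    - [0,0,0]

```text
time_s: 8.6
position: [473.5, -194.6, 225.9]
tcp_rot: [0.0, 1.0, 0.001, -0.0]
ft_force: [-0.2, 1.2, -0.5]
width: 1.0
```

Run:
```python
from h import *
import pickle
im=get_image("wrist");pickle.dump(im,open("w1.pkl","wb"))
t=get_image("top")["pixels"]
cv2.imwrite("pics/p4.png",np.hstack([im["pixels"][:,:,:],cv2.resize(t[90:270,140:275],(288,384))]))
print(read_state()["position"])
for X in((507.7,-215.2,167),(509.4,-217,117),(558,-243.2,118)):print(proj(im,X))
```

```text
[ 473.33968495 -194.22726891  226.07325855]
(np.float64(229.6186463023691), np.float64(247.0404141269288))
(np.float64(232.65138038023062), np.float64(219.61305108018098))
(np.float64(205.40307777658137), np.float64(268.53142748089385))
```

View pics/p4.png

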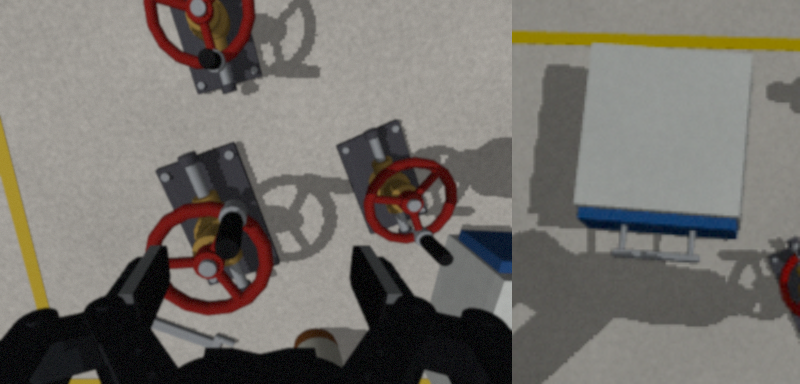

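The wrist view matches the predictions to within a few pixels: hub at (207,267) and handle top at (229,243). The top view shows the drawer flush. Next I'll go over the handle and down.

jog_arm:
  travel:
    - [-0.1,-0.07,0]
    - [-0.2,-0.15,0]
    - [-0.295,-0.2,0]
    - [-0.295,-0.2,0.1]
    - [-0.295,-0.2,0.25]
    - [-0.295,-0.2,0.4]
    - [-0.295,-0.2,0.55]
    - [-0.295,-0.2,0.7]
    - [-0.295,-0.2,0.82]
    - [-0.295,-0.2,0.82]
  turn:
    - [0,0,0]
    - [0,0,0]
    - [0,0,0]
    - [0,0,0]
    - [0,0,0]
    - [0,0,0]
    - [0,0,0]
    - [0,0,0]
    - [0,0,0]
    - [0,0,0]

```text
time_s: 9.7
position: [506.7, -218.6, 125.4]
tcp_rot: [-0.0, 1.0, 0.001, -0.002]
ft_force: [-0.3, 0.6, 0.4]
width: 0.997
```

Run:
```python
from h import *
im=get_image("wrist");t=get_image("scene")["pixels"]
cv2.imwrite("pics/p5.png",np.hstack([cv2.resize(im["pixels"],(400,300)),cv2.resize(t[160:270,100:247],(400,300))]))
```

```text
(no output)
```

View pics/p5.png

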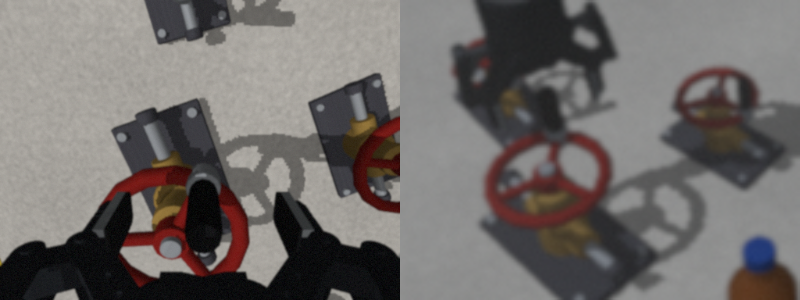

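The handle sits midway between the fingers, so I'll close on it.

jog_arm:
  travel:
    - [0,0,0]
    - [0,0,0]
    - [0,0,0]
    - [0,0,0]
    - [0,0,0]
    - [0,0,0]
    - [0,0,0]
    - [0,0,0]
  turn:
    - [0,0,0]
    - [0,0,0]
    - [0,0,0]
    - [0,0,0]
    - [0,0,0]
    - [0,0,0]
    - [0,0,0]
    - [0,0,0]
  gripper: -1
  grip_force: 60

```text
time_s: 10.6
position: [509.0, -220.2, 128.6]
tcp_rot: [-0.0, 1.0, -0.0, 0.0]
ft_force: [-1.0, 1.5, 6.2]
width: 0.215
```

Run:
```python
from h import *
s=read_state();print(s["position"],s["width"],s["ft_force"],s["joint_positions"])
im=get_image("wrist");t=get_image("scene")["pixels"]
cv2.imwrite("pics/p6.png",np.hstack([cv2.resize(im["pixels"],(400,300)),cv2.resize(t[160:270,100:247],(400,300))]))
```

```text
[ 508.99939298 -220.15288779  128.6443133 ] 0.21452534970365295 [-1.02559405  1.50395742  6.15210653] [-5.32797122e-01  4.08740014e-01  1.72378119e+00  1.94778317e-05
  1.00858986e+00 -2.10370875e+00]
```

View pics/p6.png

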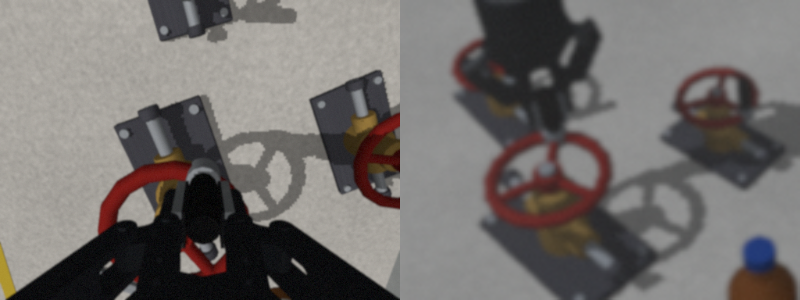

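```bash
cat > arc.py <<'E'
import sys,numpy as np
# arc.py a0 a1 n : rows relative to handle at a0 (deg), R 55
a0,a1,n=float(sys.argv[1]),float(sys.argv[2]),int(sys.argv[3]);R=55
hold=int(sys.argv[4]) if len(sys.argv)>4 else 0
r=lambda a:np.deg2rad(a)
for a in list(np.linspace(a0,a1,n+1)[1:])+[a1]*hold:
    print("[%.3f, %.3f, 0],"%(-R*(np.cos(r(a))-np.cos(r(a0)))/120,R*(np.sin(r(a))-np.sin(r(a0)))/120),end=" ")
print()
E
python3 arc.py 154 74 10 2
```

```text
[-0.032, 0.055, 0], [-0.071, 0.106, 0], [-0.117, 0.150, 0], [-0.169, 0.188, 0], [-0.226, 0.218, 0], [-0.286, 0.240, 0], [-0.348, 0.253, 0], [-0.412, 0.257, 0], [-0.476, 0.253, 0], [-0.538, 0.240, 0], [-0.538, 0.240, 0], [-0.538, 0.240, 0],
```

jog_arm:
  travel:
    - [-0.032,0.055,0]
    - [-0.071,0.106,0]
    - [-0.117,0.15,0]
    - [-0.169,0.188,0]
    - [-0.226,0.218,0]
    - [-0.286,0.24,0]
    - [-0.348,0.253,0]
  turn:
    - [0,0,0]
    - [0,0,0]
    - [0,0,0]
    - [0,0,0]
    - [0,0,0]
    - [0,0,0]
    - [0,0,0]

```text
time_s: 11.4
position: [550.2, -188.7, 128.6]
tcp_rot: [-0.0, 1.0, 0.001, -0.001]
ft_force: [-2.6, 3.1, 7.1]
width: 0.218
```

```bash
python3 arc.py 98 74 3 2; python3 arc.py 74 -90 20
```

```text
[-0.064, 0.004, 0], [-0.128, 0.000, 0], [-0.190, -0.013, 0], [-0.190, -0.013, 0], [-0.190, -0.013, 0], 
[-0.062, -0.023, 0], [-0.119, -0.054, 0], [-0.172, -0.093, 0], [-0.219, -0.139, 0], [-0.258, -0.191, 0], [-0.290, -0.248, 0], [-0.313, -0.310, 0], [-0.327, -0.374, 0], [-0.332, -0.439, 0], [-0.328, -0.504, 0], [-0.314, -0.568, 0], [-0.291, -0.630, 0], [-0.260, -0.688, 0], [-0.221, -0.740, 0], [-0.174, -0.786, 0], [-0.122, -0.826, 0], [-0.064, -0.857, 0], [-0.003, -0.880, 0], [0.061, -0.894, 0], [0.126, -0.899, 0],
```

jog_arm:
  travel:
    - [-0.064,0.004,0]
    - [-0.128,0,0]
    - [-0.19,-0.013,0]
  turn:
    - [0,0,0]
    - [0,0,0]
    - [0,0,0]

```text
time_s: 11.7
position: [573.7, -190.0, 128.6]
tcp_rot: [-0.0, 1.0, 0.001, 0.0]
ft_force: [-1.6, 4.6, 6.7]
width: 0.22
```

jog_arm:
  travel:
    - [-0.062,-0.023,0]
    - [-0.119,-0.054,0]
  turn:
    - [0,0,0]
    - [0,0,0]

```text
time_s: 11.9
position: [588.5, -196.6, 128.7]
tcp_rot: [-0.0, 1.0, 0.001, 0.001]
ft_force: [0.8, 3.6, 5.3]
width: 0.217
```

```bash
for a in 57.6 41.6 25.6 9.6 -6.4 -22.4 -38.4 -54.4 -70.4 ; do echo $a; python3 arc.py $a $(python3 -c "print($a-16)") 2 ; done
```

```text
57.6
[-0.051, -0.038, 0], [-0.097, -0.083, 0], 
41.6
[-0.039, -0.051, 0], [-0.071, -0.106, 0], 
25.6
[-0.024, -0.059, 0], [-0.039, -0.122, 0], 
9.6
[-0.006, -0.064, 0], [-0.004, -0.128, 0], 
-6.4
[0.012, -0.063, 0], [0.032, -0.124, 0], 
-22.4
[0.028, -0.057, 0], [0.065, -0.110, 0], 
-38.4
[0.043, -0.047, 0], [0.092, -0.088, 0], 
-54.4
[0.054, -0.034, 0], [0.113, -0.059, 0], 
-70.4
[0.062, -0.017, 0], [0.125, -0.026, 0],
```

jog_arm:
  travel:
    - [-0.051,-0.038,0]
    - [-0.097,-0.083,0]
  turn:
    - [0,0,0]
    - [0,0,0]

```text
time_s: 12.1
position: [600.7, -207.1, 128.7]
tcp_rot: [-0.0, 1.0, 0.0, 0.001]
ft_force: [0.8, 4.2, 5.0]
width: 0.215
```

jog_arm:
  travel:
    - [-0.039,-0.051,0]
    - [-0.071,-0.106,0]
  turn:
    - [0,0,0]
    - [0,0,0]

```text
time_s: 12.3
position: [609.3, -220.7, 128.7]
tcp_rot: [-0.0, 1.0, -0.0, 0.001]
ft_force: [2.6, 2.5, 5.6]
width: 0.217
```

jog_arm:
  travel:
    - [-0.024,-0.059,0]
    - [-0.039,-0.122,0]
  turn:
    - [0,0,0]
    - [0,0,0]

```text
time_s: 12.5
position: [610.9, -225.8, 128.4]
tcp_rot: [0.001, 1.0, 0.009, -0.002]
ft_force: [-1.6, 48.8, 27.0]
width: 0.214
```

jog_arm:
  travel:
    - [-0.006,-0.064,0]
    - [-0.004,-0.128,0]
  turn:
    - [0,0,0]
    - [0,0,0]

```text
time_s: 12.7
position: [610.7, -226.8, 128.3]
tcp_rot: [0.002, 1.0, 0.02, -0.003]
ft_force: [4.9, 89.1, 36.8]
width: 0.217
```

The stop is reached. I'll fit the axis from the path, then relax the push.

```bash
python3 - <<'E'
import numpy as np
from scipy.optimize import least_squares
P=np.array([(509,-220.2),(550.2,-188.7),(573.7,-190),(588.5,-196.6),(600.7,-207.1),(609.3,-220.7)])
s=least_squares(lambda q:np.hypot(P[:,0]-q[0],P[:,1]-q[1])-q[2],[558,-243,55]);print(s.x,s.fun)
s2=least_squares(lambda q:np.hypot(P[:,0]-q[0],P[:,1]-q[1])-55,[558,-243]);print(s2.x,s2.fun)
for c in (s.x,s2.x):print([np.rad2deg(np.arctan2(y-c[1],x-c[0])).round(1) for x,y in list(P)+[(610.9,-225.8),(610.7,-226.8)]])
E
python3 arc.py -6.4 15.6 3 1
```

```text
[ 559.03158478 -242.98549567   54.98099427] [-0.00519698  0.01820508 -0.002588   -0.02645211  0.01014707  0.00588494]
[ 559.03083193 -243.00927711] [-0.01502691  0.02255149  0.00152681 -0.0249796   0.00723361 -0.00279004]
[np.float64(155.5), np.float64(99.2), np.float64(74.5), np.float64(57.6), np.float64(40.7), np.float64(23.9), np.float64(18.3), np.float64(17.4)]
[np.float64(155.5), np.float64(99.2), np.float64(74.5), np.float64(57.6), np.float64(40.8), np.float64(23.9), np.float64(18.4), np.float64(17.4)]
[-0.003, 0.059, 0], [0.002, 0.117, 0], [0.014, 0.174, 0], [0.014, 0.174, 0],
```

jog_arm:
  travel:
    - [-0.003,0.059,0]
    - [0.002,0.117,0]
    - [0.014,0.174,0]
    - [0.014,0.174,0]
    - [0.014,0.174,0]
  turn:
    - [0,0,0]
    - [0,0,0]
    - [0,0,0]
    - [0,0,0]
    - [0,0,0]

```text
time_s: 13.2
position: [610.9, -225.0, 128.6]
tcp_rot: [-0.0, 1.0, 0.003, -0.001]
ft_force: [1.5, 17.5, 12.2]
width: 0.214
```

```bash
cat > st.py <<'E'
from h import *
s=read_state();p=s["position"];f=s["ft_force"];a=np.arctan2(p[1]+243.0,p[0]-559.03)
print(s["time_s"],p.round(2),"R",np.hypot(p[1]+243,p[0]-559.03).round(2),"ang",np.rad2deg(a).round(2),"f",f.round(2),"tang",(-f[0]*np.sin(a)+f[1]*np.cos(a)).round(2),s["tcp_rot"].round(4),s["width"].round(3))
E
python3 st.py
```

```text
Traceback (most recent call last):
  File "st.py", line 3, in <module>
    print(s["time_s"],p.round(2),"R",np.hypot(p[1]+243,p[0]-559.03).round(2),"ang",np.rad2deg(a).round(2),"f",f.round(2),"tang",(-f[0]*np.sin(a)+f[1]*np.cos(a)).round(2),s["tcp_rot"].round(4),s["width"].round(3))
                                                                                                                                                                                                ^^^^^^^^^^^^^^^^
AttributeError: 'float' object has no attribute 'round'
```

The stop is at about 19.5° (measured, with 17 N of light contact). Now I'll go anticlockwise in half turns of 20 rows.

```bash
sed -i 's/s\["width"\].round(3)/s["width"]/' st.py; python3 st.py; python3 arc.py 15.6 195.6 20; python3 arc.py 195.6 375.6 20
```

```text
13.2 [ 610.87 -225.05  128.6 ] R 54.86 ang 19.1 f [ 1.53 17.47 12.22] tang 16.01 [-1.0e-04  1.0e+00  3.5e-03 -6.0e-04] 0.2143517393927695
[0.025, 0.068, 0], [0.060, 0.130, 0], [0.104, 0.187, 0], [0.157, 0.236, 0], [0.216, 0.276, 0], [0.282, 0.306, 0], [0.351, 0.326, 0], [0.422, 0.335, 0], [0.494, 0.332, 0], [0.565, 0.318, 0], [0.632, 0.293, 0], [0.695, 0.259, 0], [0.752, 0.214, 0], [0.801, 0.161, 0], [0.841, 0.102, 0], [0.871, 0.037, 0], [0.891, -0.033, 0], [0.899, -0.104, 0], [0.897, -0.176, 0], [0.883, -0.247, 0], 
[-0.025, -0.068, 0], [-0.060, -0.130, 0], [-0.104, -0.187, 0], [-0.157, -0.236, 0], [-0.216, -0.276, 0], [-0.282, -0.306, 0], [-0.351, -0.326, 0], [-0.422, -0.335, 0], [-0.494, -0.332, 0], [-0.565, -0.318, 0], [-0.632, -0.293, 0], [-0.695, -0.259, 0], [-0.752, -0.214, 0], [-0.801, -0.161, 0], [-0.841, -0.102, 0], [-0.871, -0.037, 0], [-0.891, 0.033, 0], [-0.899, 0.104, 0], [-0.897, 0.176, 0], [-0.883, 0.247, 0],
```

jog_arm:
  travel:
    - [0.025,0.068,0]
    - [0.06,0.13,0]
    - [0.104,0.187,0]
    - [0.157,0.236,0]
    - [0.216,0.276,0]
    - [0.282,0.306,0]
    - [0.351,0.326,0]
    - [0.422,0.335,0]
    - [0.494,0.332,0]
    - [0.565,0.318,0]
    - [0.632,0.293,0]
    - [0.695,0.259,0]
    - [0.752,0.214,0]
    - [0.801,0.161,0]
    - [0.841,0.102,0]
    - [0.871,0.037,0]
    - [0.891,-0.033,0]
    - [0.899,-0.104,0]
    - [0.897,-0.176,0]
    - [0.883,-0.247,0]
  turn:
    - [0,0,0]
    - [0,0,0]
    - [0,0,0]
    - [0,0,0]
    - [0,0,0]
    - [0,0,0]
    - [0,0,0]
    - [0,0,0]
    - [0,0,0]
    - [0,0,0]
    - [0,0,0]
    - [0,0,0]
    - [0,0,0]
    - [0,0,0]
    - [0,0,0]
    - [0,0,0]
    - [0,0,0]
    - [0,0,0]
    - [0,0,0]
    - [0,0,0]

```text
time_s: 15.2
position: [506.6, -260.3, 128.7]
tcp_rot: [0.0, 1.0, -0.0, 0.001]
ft_force: [7.2, 4.9, 4.4]
width: 0.214
```

```bash
python3 st.py
```

```text
15.2 [ 506.61 -260.27  128.66] R 55.19 ang -161.77 f [7.22 4.86 4.4 ] tang -2.36 [ 4.0e-04  1.0e+00 -4.0e-04  1.4e-03] 0.2144159030190988
```

Following well: radius 55.2 and angle 198°. Continuing.

jog_arm:
  travel:
    - [-0.025,-0.068,0]
    - [-0.06,-0.13,0]
    - [-0.104,-0.187,0]
    - [-0.157,-0.236,0]
    - [-0.216,-0.276,0]
    - [-0.282,-0.306,0]
    - [-0.351,-0.326,0]
    - [-0.422,-0.335,0]
    - [-0.494,-0.332,0]
    - [-0.565,-0.318,0]
    - [-0.632,-0.293,0]
    - [-0.695,-0.259,0]
    - [-0.752,-0.214,0]
    - [-0.801,-0.161,0]
    - [-0.841,-0.102,0]
    - [-0.871,-0.037,0]
    - [-0.891,0.033,0]
    - [-0.899,0.104,0]
    - [-0.897,0.176,0]
    - [-0.883,0.247,0]
  turn:
    - [0,0,0]
    - [0,0,0]
    - [0,0,0]
    - [0,0,0]
    - [0,0,0]
    - [0,0,0]
    - [0,0,0]
    - [0,0,0]
    - [0,0,0]
    - [0,0,0]
    - [0,0,0]
    - [0,0,0]
    - [0,0,0]
    - [0,0,0]
    - [0,0,0]
    - [0,0,0]
    - [0,0,0]
    - [0,0,0]
    - [0,0,0]
    - [0,0,0]

```text
time_s: 17.2
position: [612.6, -230.7, 128.7]
tcp_rot: [0.0, 1.0, -0.001, 0.001]
ft_force: [4.5, -1.3, 5.3]
width: 0.214
```

```bash
python3 st.py
```

```text
17.2 [ 612.59 -230.71  128.67] R 54.95 ang 12.93 f [ 4.52 -1.27  5.28] tang -2.25 [ 1.0e-04  1.0e+00 -1.1e-03  1.3e-03] 0.21369387980294233
```

jog_arm:
  travel:
    - [0.025,0.068,0]
    - [0.06,0.13,0]
    - [0.104,0.187,0]
    - [0.157,0.236,0]
    - [0.216,0.276,0]
    - [0.282,0.306,0]
    - [0.351,0.326,0]
    - [0.422,0.335,0]
    - [0.494,0.332,0]
    - [0.565,0.318,0]
    - [0.632,0.293,0]
    - [0.695,0.259,0]
    - [0.752,0.214,0]
    - [0.801,0.161,0]
    - [0.841,0.102,0]
    - [0.871,0.037,0]
    - [0.891,-0.033,0]
    - [0.899,-0.104,0]
    - [0.897,-0.176,0]
    - [0.883,-0.247,0]
  turn:
    - [0,0,0]
    - [0,0,0]
    - [0,0,0]
    - [0,0,0]
    - [0,0,0]
    - [0,0,0]
    - [0,0,0]
    - [0,0,0]
    - [0,0,0]
    - [0,0,0]
    - [0,0,0]
    - [0,0,0]
    - [0,0,0]
    - [0,0,0]
    - [0,0,0]
    - [0,0,0]
    - [0,0,0]
    - [0,0,0]
    - [0,0,0]
    - [0,0,0]

```text
time_s: 19.2
position: [506.2, -259.0, 128.6]
tcp_rot: [0.0, 1.0, 0.0, 0.001]
ft_force: [6.3, 4.1, 5.3]
width: 0.216
```

```bash
python3 st.py
```

```text
19.2 [ 506.23 -259.04  128.64] R 55.19 ang -163.1 f [6.29 4.07 5.35] tang -2.06 [2.e-04 1.e+00 3.e-04 1.e-03] 0.21570913556841761
```

jog_arm:
  travel:
    - [-0.025,-0.068,0]
    - [-0.06,-0.13,0]
    - [-0.104,-0.187,0]
    - [-0.157,-0.236,0]
    - [-0.216,-0.276,0]
    - [-0.282,-0.306,0]
    - [-0.351,-0.326,0]
    - [-0.422,-0.335,0]
    - [-0.494,-0.332,0]
    - [-0.565,-0.318,0]
    - [-0.632,-0.293,0]
    - [-0.695,-0.259,0]
    - [-0.752,-0.214,0]
    - [-0.801,-0.161,0]
    - [-0.841,-0.102,0]
    - [-0.871,-0.037,0]
    - [-0.891,0.033,0]
    - [-0.899,0.104,0]
    - [-0.897,0.176,0]
    - [-0.883,0.247,0]
  turn:
    - [0,0,0]
    - [0,0,0]
    - [0,0,0]
    - [0,0,0]
    - [0,0,0]
    - [0,0,0]
    - [0,0,0]
    - [0,0,0]
    - [0,0,0]
    - [0,0,0]
    - [0,0,0]
    - [0,0,0]
    - [0,0,0]
    - [0,0,0]
    - [0,0,0]
    - [0,0,0]
    - [0,0,0]
    - [0,0,0]
    - [0,0,0]
    - [0,0,0]

```text
time_s: 21.2
position: [612.4, -230.0, 128.7]
tcp_rot: [-0.0, 1.0, -0.001, 0.001]
ft_force: [4.4, -0.4, 5.1]
width: 0.216
```

jog_arm:
  travel:
    - [0,0,0]
    - [0,0,0]
    - [0,0,0]
  turn:
    - [0,0,0]
    - [0,0,0]
    - [0,0,0]

```text
time_s: 21.5
position: [612.0, -228.7, 128.7]
tcp_rot: [-0.0, 1.0, 0.0, 0.001]
ft_force: [4.5, 2.1, 7.4]
width: 0.214
```

```bash
python3 st.py
```

```text
21.5 [ 612.05 -228.75  128.66] R 54.9 ang 15.05 f [4.52 2.15 7.41] tang 0.9 [-1.e-04  1.e+00  3.e-04  8.e-04] 0.21443792618863156
```

```bash
python3 arc.py 15.05 19.5 3
```

```text
[0.003, 0.011, 0], [0.007, 0.023, 0], [0.011, 0.034, 0],
```

jog_arm:
  travel:
    - [0.003,0.011,0]
    - [0.007,0.023,0]
    - [0.011,0.034,0]
    - [0.011,0.034,0]
    - [0.011,0.034,0]
    - [0.011,0.034,0]
    - [0.011,0.034,0]
  turn:
    - [0,0,0]
    - [0,0,0]
    - [0,0,0]
    - [0,0,0]
    - [0,0,0]
    - [0,0,0]
    - [0,0,0]

```text
time_s: 22.2
position: [611.0, -225.3, 128.7]
tcp_rot: [-0.0, 1.0, -0.0, 0.001]
ft_force: [5.1, 0.9, 6.2]
width: 0.216
```

```bash
python3 st.py
python3 - <<'E'
from h import *
im=get_image("wrist");t=get_image("top")["pixels"];s=get_image("scene")["pixels"]
cv2.imwrite("pics/p7.png",np.hstack([cv2.resize(t,(400,300)),cv2.resize(s,(400,300))]))
cv2.imwrite("pics/p8.png",im["pixels"])
E
```

```text
22.2 [ 611.   -225.28  128.67] R 54.91 ang 18.83 f [5.05 0.88 6.16] tang -0.8 [-0.0e+00  1.0e+00 -1.0e-04  1.1e-03] 0.21583173900576028
```

View pics/p7.png

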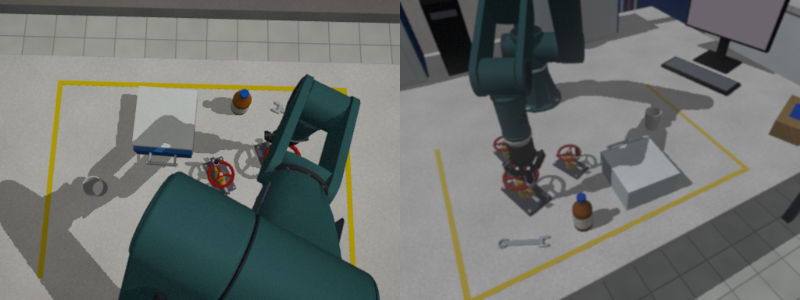

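View pics/p8.png

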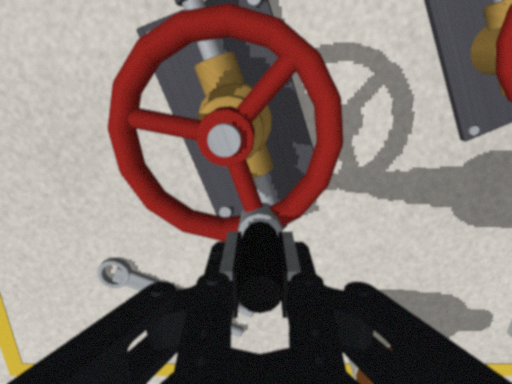

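The wrist view shows the handle gripped at (262,255), with the wheel hub at (224,138). The bottle, beaker and spanner are unmoved and the drawer is shut. One last 0.6 mm trim.

jog_arm:
  travel:
    - [0.001,0.003,0]
    - [0.002,0.006,0]
    - [0.002,0.006,0]
    - [0.002,0.006,0]
    - [0.002,0.006,0]
    - [0.002,0.006,0]
    - [0.002,0.006,0]
    - [0.002,0.006,0]
  turn:
    - [0,0,0]
    - [0,0,0]
    - [0,0,0]
    - [0,0,0]
    - [0,0,0]
    - [0,0,0]
    - [0,0,0]
    - [0,0,0]

```text
time_s: 23.15
position: [610.8, -224.7, 128.7]
tcp_rot: [-0.0, 1.0, -0.0, 0.001]
ft_force: [5.1, 0.2, 5.6]
width: 0.217
```

```bash
python3 st.py
```

```text
23.15 [ 610.81 -224.73  128.7 ] R 54.9 ang 19.44 f [5.15 0.25 5.59] tang -1.48 [-0.0e+00  1.0e+00 -2.0e-04  1.2e-03] 0.2172566282370293
```

```bash
python3 -c "
from station import ticket
print(ticket.hand_in())"
```

```text
the job is handed in; nothing more can be done
None
```

I shut the drawer, turned the wheel clockwise onto its closed stop, backed it off two full turns anticlockwise, and handed in at about 23 s with the handle still gripped.

- **Drawer:** It stopped moving at 11.5 N of push, and the top view afterwards shows the blue front flush against the module.
- **Closed stop:** The handle stopped at 19.5° in the base frame, about 136° clockwise of where it was gripped. That value comes from the contact readings, extrapolated to no load.
- **Stop contact was harder than intended:** I sent one step more than needed, so the wrist force read 89 N before I backed off to 17 N. The limit is 120 N. Readings come only at the end of each call, so I can't rule out a brief higher peak between them.
- **Two turns open:** The handle finished at 19.44°, two turns back from the stop. I estimate the wheel is within about 0.5° of exact. The handle's path fitted a circle of 55.0 mm radius, which matches the handle's given distance from the wheel axis.
- **Final state:** The grip opening reads 0.217, about 18 mm on the 20 mm handle, and the force along the direction of turning is about 1.5 N. I read the position after the handle had held still for 0.6 s.
- **Other objects:** In the last pictures the bottle, beaker and spanner are where they started.

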